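Key a block carrier onto its register base

ROBOT

A 7-joint arm with a two-finger parallel gripper is mounted at the origin on the work surface; the furniture and walls round the work are solid. World frame = base frame: x ahead of the robot, y to its left, z up, the work surface at z = 0. Lengths are in m, angles in rad, forces in N, time in s.
With the tool pointing down it reaches from about 0.425 to 0.875 m from the base axis. Payload 4.7 kg.
Tool frame: the origin (TCP) lies where the fingers leave the gripper's body, on its centre line; the fingertips stand 70 mm ahead of it and the grasp point (between the pads) lies 51 mm ahead of it; z points along the fingers, y is the line along which they close (so a half turn about z gives the same grasp; the last joint's range is limited). The gripper opens to 87 mm and grips with 3 to 60 N. Pads are 19 mm wide; open, the fingers measure 117 mm over their backs; the gripper's body (75 mm by 190 mm) begins 51 mm behind the grasp point.
Start: joints at [0.014, 0.321, -0.07, 1.45, 0.023, 1.371, -0.057], TCP at [0.65, -0, 0.292] pointing down, gripper open.
Joint ranges: [-2.86, 2.86], [-0.3, 2.09], [-1.38, 1.24], [0.06, 2.45], [-1.56, 4.7], [0.09, 2.05], [-2.69, 2.69]. Speed limits (rad/s): [2.57, 2.57, 3.14, 3.14, 3.14, 3.14, 3.14].

INTERFACE

Orientations are given as a rotation vector (axis times angle).
In Python, from bench import ctrl gives the robot as it stands.
- The arm moves only by the tool drive_tool, never from a script. Its argument "motion" is a list of rows, each a list of 3 entries, a list of its own where there are three numbers: the shift along the tool's x, y, z in cm, then the turn, a rotation vector about the tool's x, y, z in degrees, then the opening, from -1 (shut) to 1 (fully open). In form: [[[x, y, z], [ax, ay, az], claw], ...]. A call has 1 to 12 rows; each row shifts and turns the commanded pose from where the row before left it, along the tool's axes as they then stand; what a row does not reach is not made up. A row lasts 1/8 s, in which the tool goes at most 62.5 mm and 10.7 degrees, less where a joint would pass 70% of its speed; a pose out of reach is approached as far as the arm can. A call with a gripper value outside its range is refused whole. The fingers move at their own pace and stop on an object; "force" is the grip in N (left out, the last holds). Time passes only in rows, so rows that do not move let the fingers close. It gives the time, the measured TCP pose, the force, the opening and the grip force at its end, in the units of the state.
- ctrl.get_state(): the state, without advancing time (a new reading comes with each control period).
- ctrl.get_image(name): name is "scene" or "side" or "wrist"; returns the picture (420x560x3 uint8, red, green, blue); there is no depth.
- ctrl.calibration(name): a dict with "K" (3x3 intrinsics, pixels), "distortion" ([k1, k2, p1, p2, k3] as OpenCV has them; the pictures are not rectified), "origin" and "attitude" of the camera in the world; the wrist camera has in their place "tool_from_camera" (4x4, takes a point from camera to tool coordinates, whose origin is the TCP and whose axes are the flange's). Camera axes: x right, y up, looking along -z (the intrinsics and any distortion apply to the point x, -y, -z); pixel columns grow to the right and rows downward; lengths in m; the calibration is good to about 2 mm. A picture is of the moment at which its call begins: read the wrist's pose just before it. calibration takes no time and is no camera call.
- ctrl.close_job(): hands the job in; it is judged then, once.
The state is a dict: "time": time; "joint_positions": joint angles; "qd": joint speeds; "joint_torque": joint torques, N m; "position": TCP position; "tool_rot": TCP orientation; "ft_force": force on the tool from outside, world axes, zero at the start; "torque": the same for the moment, N m; "grip_width": opening from 0.0 (shut) to 1.0 (fully open); "grip_force": force on a finger pad.
Only numpy, scipy, OpenCV 4.12 (cv2) and the standard library are available. Lean on these libraries where they do the work, as an engineer would, in place of code of your own. Each camera call takes 0.05 s, during which the arm holds its last target. There are 200 camera calls.

TASK

The blue carrier disc with the lino block on it rides high on its round wooden register base. Push its small upright wooden tab sideways with a fingertip to turn the disc until the notch in its rim stands over the brass pin on the base, then press down on the middle of the lino block until the disc sits fully down on the base, keyed on the pin, and let go. Do it by touch only: do not grip the tab, do not lift the carrier, and leave the things around it alone.

Things in the scene. Friction and masses are not known exactly. Their poses are not given: they have to be found in the camera images.
- base: Round wooden register base, 210 mm across, 24 mm thick, fixed to the table. Origin: centre of its underside (on the table, z = 0), on the turning axis. Its own +x points from the centre to the brass pin. A steel spindle (hidden under the disc) keeps the disc centred, with under 1 mm play.
- pin (a point): Brass pin on the base: a radial bar 9 mm wide with a rounded top that rises 5.5 mm above the base's top face, reaching from 64 to 96 mm from the centre; its outer part shows beyond the disc, with a small red dot just outside it. This point: on its top, 68 mm from the centre.
- carrier: Loose blue disc, 150 mm across, 28 mm thick, 0.76 kg with block and tab. Origin: centre of its underside. Its own +x points from the centre to the notch, -x to the tab. Its underside is 31 mm above the table at the start (1.5 mm clear of the pin), 24 mm when fully seated. It turns either way with little drag (1 to 5 N at the tab). Pressed with the notch off the pin, it stops on the pin, high.
- collar (a joint): Stiff steel collar, 112 mm across, sliding in the base under the disc and carrying it. Value in m: 0 at the start (high), 0.007 when the disc is seated. It yields at about 13 N, the disc's weight of 6 to 9 N included, so to 4 to 7 N of pressing, and stays where it is pushed, with no spring back.
- notch (a point): Open notch in the disc's rim, 12.5 mm wide (1.75 mm clearance on each side of the pin; the pin's rounded top leads it in), 15 mm deep from the rim, cut through; a short white line on the disc points to it. This point: in the notch, 68 mm from the centre, level with the disc's underside.
- tab_mid (a point): Upright wooden tab for turning, a flat plate fixed on edge on the disc opposite the notch: 30 mm high above the disc's top face, 7 mm thick, 26 mm long along the radius (47 to 73 mm from the centre), so its flat faces look along the turning direction. This point: its middle, half-way up, 60 mm from the centre.
- block_top (a point): Lino block 95 x 65 x 21 mm fixed on the disc's centre, its long side square to the line from tab to notch. This point: middle of its top face, on the turning axis, 80 mm above the table at the start and 73 mm when seated: the place to press.
- tab: The same tab; origin: centre of its foot, on the disc's top face.
- cutter: Lino cutter with a wooden mushroom handle, 96 x 30 x 27 mm, loose, lying left of the base. Origin: centre of its underside. Leave it.
- tube: White ink tube, 43 x 146 x 30 mm, loose, lying right of the base. Origin: centre of its underside. Leave it.
- mug: Green and white mug, 101 mm high, loose, behind the base. Origin: centre of its underside. Leave it.
- tape: Roll of masking tape, 104 mm across, 25 mm high, loose, farther right. Origin: centre of its underside. Leave it.
There are look-alikes about, which are no part of the job. There is more than one size of the carrier; the one meant has the size given above.

How it is judged:
At the end, for the whole second after the job is handed in: The disc lies flat and at rest on the base (underside within 1.8 mm of the base's top face, tilt under 0.03 rad, centre within 3 mm), its notch over the pin (within 4 mm) (z of carrier in the frame of base below 0.0258 m and horizontal distance between notch and pin below 0.004 m and horizontal distance between carrier and base below 0.003 m and angle between carrier's own z axis and vertical below 0.03 rad and linear speed of carrier below 0.01 m/s); the robot touches nothing.
It fails at once if the carrier is lifted (more than 6 mm above its starting height) (z of carrier in the frame of base above 0.037 m).
It fails at once if the tab is gripped or forced (more than 36 N on it) (contact force between the fingers and tab above 36 N).
It fails at once if a bystander is moved more than 30 mm (distance of any of cutter, tube, mug, tape from where it was at the start of the episode above 0.03 m).
It also fails if it takes over 48 s, if anything falls off the work surface, if the arm or the gripper's body presses on something with over 40 N, if the wrist force passes 120 N, or if a joint passes its speed limit or range.

## Working session

There is one attempt and no reset: what is moved stays moved. The work goes in short steps, Python scripts to look and compute and a tool call to move; the robot and the scene stay as the last step left them, time stands still between calls to the robot, and variables do not carry over. Pictures are saved under pics/ and viewed, at most 10 in all, crops included, and the job is handed in when it is done.

Besides the shell and the picture viewer there is one more tool, called after ">>>" by a JSON object that holds its "method" and its "body", one argument or row to a line. drive_tool: Moves the arm, as the interface text tells. Its arguments: {"type":"object","properties":{"motion":{"type":"array","items":{"type":"array"}},"force":{"type":"number"}},"required":["motion"]}

```bash
mkdir -p pics
cat > h.py <<'E'
import numpy as np,cv2
from bench import ctrl
from scipy.spatial.transform import Rotation as R
def rot(a):
    a=np.array(a,float)
    return a if a.shape==(3,3) else (R.from_rotvec(a).as_matrix() if a.size==3 else R.from_quat(a).as_matrix())
def cam(name,st=None):
    c=ctrl.calibration(name)
    if 'tool_from_camera' in c:
        T=np.array(c['tool_from_camera']);Rt=rot(st['tool_rot'])
        return c,Rt@T[:3,:3],Rt@T[:3,3]+np.array(st['position'])
    return c,rot(c['attitude']),np.array(c['origin'])
def px2z(C,uv,z):
    c,Rc,o=C
    p=cv2.undistortPoints(np.array(uv,float).reshape(-1,1,2),np.array(c['K']),np.array(c['distortion']))[:,0]
    d=np.c_[p[:,0],-p[:,1],-np.ones(len(p))]@Rc.T
    return o+d*((z-o[2])/d[:,2])[:,None]
def proj(C,P):
    c,Rc,o=C
    q=(np.atleast_2d(P)-o)@Rc*[1,-1,-1]
    return cv2.projectPoints(q,np.zeros(3),np.zeros(3),np.array(c['K']),np.array(c['distortion']))[0][:,0]
def save(im,n): cv2.imwrite('pics/'+n,im[:,:,::-1])
E
python3 - <<'E'
from h import *
st=ctrl.get_state();print(st)
a=ctrl.get_image('scene');w=ctrl.get_image('wrist')
np.save('s0.npy',a);np.save('w0.npy',w)
save(a,'s0.png');save(w,'w0.png')
for n in('scene','side','wrist'):print(n,ctrl.calibration(n))
E
```

```text
{'time': 0.0, 'joint_positions': array([ 0.01409649,  0.32178547, -0.07007377,  1.45171523,  0.0226155 ,
        1.37080868, -0.05688605]), 'qd': array([-0.00100679, -0.00069475,  0.00154617, -0.00029606, -0.00017542,
        0.0026707 ,  0.00206741]), 'joint_torque': array([-2.58547143e-04, -4.91284704e+01, -4.03903294e-01, -3.12526345e+01,
       -6.40594075e-02,  4.37659642e-02,  1.61017233e-04]), 'position': array([ 6.49557672e-01, -5.27228115e-05,  2.91165501e-01]), 'tool_rot': array([-2.22049177, -2.22058417,  0.00227242]), 'ft_force': array([ 0.39178151, -0.43926554, -0.19763192]), 'torque': array([-0.0302738 , -0.01071282,  0.00654475]), 'grip_force': 0.0, 'grip_width': 0.999162149905736}
scene {'K': array([[487.85603085,   0.        , 281.69435018],
       [  0.        , 487.85603085, 208.41083586],
       [  0.        ,   0.        ,   1.        ]]), 'distortion': array([-0.07560865,  0.        ,  0.        ,  0.        ,  0.        ]), 'origin': array([-0.13149852,  0.67445404,  0.95670686]), 'attitude': array([ 0.40976107, -0.81074314, -2.02785334])}
side {'K': array([[41
[... 262 characters left out ...]
 -0.62509006,  0.94666226]), 'attitude': array([ 0.81530921, -0.18026192, -0.37982842])}
wrist {'K': array([[333.42360719,   0.        , 281.3237943 ],
       [  0.        , 333.42360719, 206.310579  ],
       [  0.        ,   0.        ,   1.        ]]), 'distortion': array([-0.0631516,  0.       ,  0.       ,  0.       ,  0.       ]), 'tool_from_camera': array([[ 4.42339001e-04,  9.68778614e-01,  2.47927007e-01,
         6.76670573e-02],
       [ 9.99999795e-01, -3.13574933e-04, -5.58850858e-04,
         5.28924735e-04],
       [-4.63659065e-04,  2.47927204e-01, -9.68778554e-01,
        -9.43648730e-02],
       [ 0.00000000e+00,  0.00000000e+00,  0.00000000e+00,
         1.00000000e+00]])}
```

View pics/s0.png

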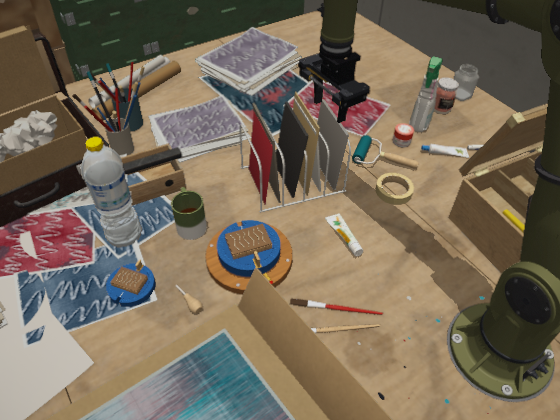

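View pics/w0.png

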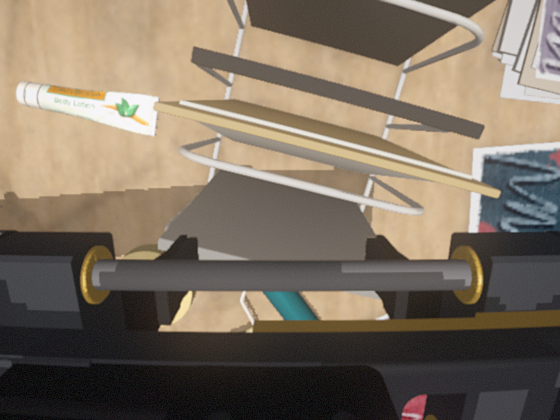

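The scene view shows two blue discs with lino blocks. One is at (248,248) on a round wooden base, the other is smaller, at (132,283), on a print with no base. The first fits the description, with the mug behind, the tube right and the cutter left. A rack with boards stands beside it. I'll confirm this in an enlarged crop.

Run:
```python
from h import *
b=ctrl.get_image('side');np.save('d0.npy',b);a=np.load('s0.npy')
A=cv2.resize(a[205:305,190:310],None,fx=5,fy=5,interpolation=cv2.INTER_CUBIC)
save(A,'c0.png');save(b,'d0.png')
C=cam('scene');print(px2z(C,[[249,257]],.024),px2z(C,[[248,241]],.08))
for n,uv in dict(mug=(190,232),tube=(345,235),cutter=(190,300),rackfoot1=(270,208),rackfoot2=(348,188)).items():print(n,px2z(C,[uv],0))
print(proj(cam('side'),px2z(C,[[249,257]],.024)))
```

```text
[[0.49265475 0.33310021 0.024     ]] [[0.49614365 0.3317656  0.08      ]]
mug [[0.65855483 0.41055058 0.        ]]
tube [[0.43678338 0.081183   0.        ]]
cutter [[0.47547118 0.50113497 0.        ]]
rackfoot1 [[6.19580002e-01 1.92479263e-01 1.11022302e-16]]
rackfoot2 [[ 5.67029580e-01 -3.33638567e-02 -1.11022302e-16]]
[[250.46609801 209.61655805]]
```

View pics/c0.png

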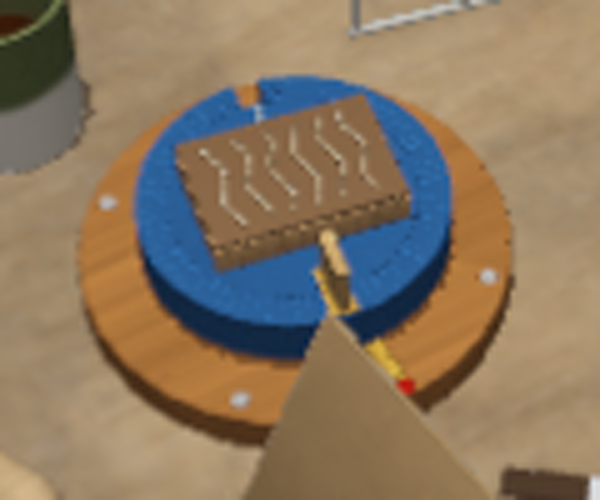

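View pics/d0.png

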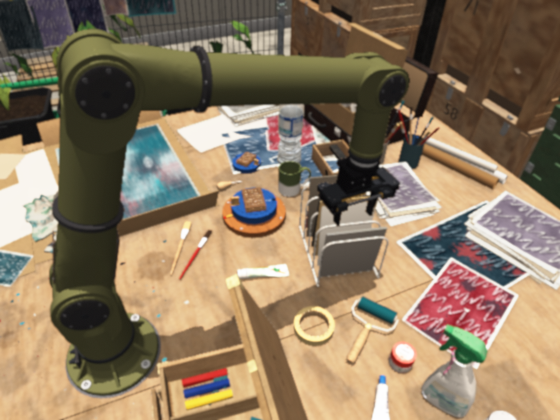

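The enlarged crop confirms the large disc on the wooden base. The notch, with its white line, is at crop (247,93), the tab at (335,265), and the brass pin and red dot at (385,362) and (405,386). So the tab sits almost over the pin and the notch is roughly opposite. The disc needs about half a turn.

Run:
```python
from h import *
from scipy.optimize import least_squares
C=cam('scene');D=cam('side')
cr=lambda P:np.array(P,float)/5+[190,205]-.4
def fit(P,z,r):
    q=px2z(C,cr(P),z)[:,:2]
    s=least_squares(lambda c:np.hypot(*(q-c).T)-r,q.mean(0));return s.x,s.fun
d,e=fit([(135,205),(452,200),(300,75),(200,105),(400,110),(448,170),(190,298),(270,325),(142,170)],.059,.075);print(d,e.round(4))
b,e=fit([(78,250),(512,240),(100,325),(190,400),(480,330)],.024,.105);print(b,e.round(4))
for n,uv,z in [('red',(405,386),.024),('pin',(385,358),.029),('notch',(250,86),.059),('white',(258,112),.059),('tabtop',(333,245),.089)]:
    p=px2z(C,cr([uv]),z)[0,:2]; v=p-(d+b)/2; print(n,p,np.degrees(np.arctan2(v[1],v[0])),np.hypot(*v))
def tri(a,b):
    def f(X):return np.r_[proj(C,X)[0]-a,proj(D,X)[0]-b]
    s=least_squares(f,[.5,.3,.1]);return s.x,s.fun
print('tray corner',tri((257,271),(213,187)))
print('rack',tri((264,209),(318,283)),tri((349,190),(384,275)))
print('board top',tri((264,107),(310,178)))
```

```text
[0.50318338 0.32728832] [-0.0005 -0.0006  0.0015 -0.001  -0.0016 -0.0005 -0.0004 -0.0003 -0.0007]
[0.5073204  0.32527352] [-0.0007 -0.0004 -0.0005  0.0007 -0.0005]
red [0.40482346 0.32801772] 179.00922960005875 0.10044344746622999
pin [0.41997865 0.32927175] 177.99125675641787 0.08532567660821416
notch [0.5742107  0.30989131] -13.369568541505327 0.07087972977218047
white [0.55758373 0.31506355] -12.098317866179906 0.053520565359541056
tabtop [0.44867409 0.33842869] 167.88205041662275 0.05786722921741803
tray corner (array([0.3861293 , 0.37393307, 0.12259591]), array([ 0.03748019,  0.04743685,  0.06574861, -0.06195723]))
rack (array([ 0.69873177,  0.13167207, -0.16418931]), array([  8.70541333,  11.81407913,  11.42416987, -11.72181194])) (array([ 0.68737097, -0.07454438, -0.03271643]), array([-16.62718225, -23.06607239, -18.65119888,  19.58329361]))
board top (array([0.64323072, 0.1749476 , 0.27054839]), array([  7.18848987,  12.2932049 ,  10.21211614, -13.39275042]))
```

>>> {"method": "drive_tool", "body": {
  "motion": [
    [[0, 0, -4], [0, 0, 0], -1],
    [[0, 0, -4], [0, 0, 0], -1],
    [[0, 0, -3], [0, 0, 0], -1],
    [[3, -2, 0], [0, 0, 0], -1],
    [[3, -2, 0], [0, 0, 0], -1],
    [[3, -2, 0], [0, 0, 0], -1],
    [[3, -2, 0], [0, 0, 0], -1],
    [[3, -2, 0], [0, 0, 0], -1],
    [[3, -2, 0], [0, 0, 0], -1],
    [[4, -2.5, 0], [0, 0, 0], -1],
    [[0, 0, 0], [0, 0, 0], -1],
    [[0, 0, 0], [0, 0, 0], -1]
  ]
}}

```text
time: 1.65
position: [0.5051, 0.2195, 0.4021]
tool_rot: [2.221, 2.221, -0.001]
ft_force: [0.3, -0.7, -0.6]
grip_width: 0.003
grip_force: 0.0
```

Run:
```python
from h import *
st=ctrl.get_state();w=ctrl.get_image('wrist');save(w,'w1.png');np.save('w1.npy',w)
np.save('w1p.npy',np.r_[st['position'],st['tool_rot']])
C=cam('wrist',st);print(st['position'],proj(C,[[.505,.326,.059]]),st['grip_width'])
```

```text
[0.50513089 0.21952118 0.40205372] [[280.61770134  89.39035271]] 0.0032375105577207193
```

View pics/w1.png

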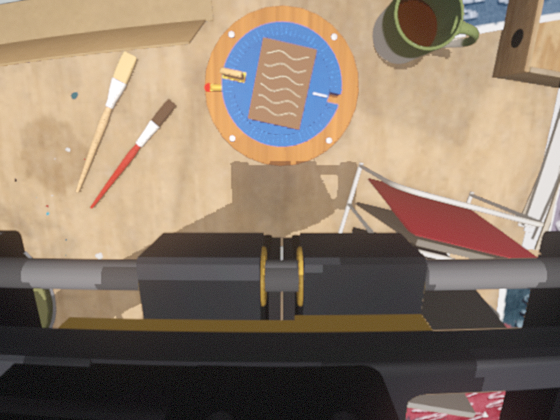

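The wrist view shows the base clearly, centred near (281,86). The red dot is at (208,87), the pin at (217,88), the tab at (233,75) and the white line and notch at (318,94) and (333,98). The mug is upper right at (420,25), and the tray corner upper left at (205,20).

Run:
```python
from h import *
from scipy.optimize import least_squares
s=np.load('w1p.npy');w=np.load('w1.npy')
C=cam('wrist',dict(position=s[:3],tool_rot=s[3:]))
hsv=cv2.cvtColor(w,cv2.COLOR_RGB2HSV)
m=((hsv[...,0]>100)&(hsv[...,0]<120)&(hsv[...,1]>150)).astype(np.uint8);m[170:]=0;m[:,:200]=0;m[:,360:]=0
c=max(cv2.findContours(m,0,1)[0],key=cv2.contourArea)
h=cv2.convexHull(c)[:,0];q=px2z(C,h,.059)[:,:2]
f=least_squares(lambda c:np.hypot(*(q-c[:2]).T)-c[2],[.5,.33,.075],loss='soft_l1',f_scale=.001);print('disc',f.x)
qb=px2z(C,[[205,87],[358,87],[281,6],[281,164],[232,35],[330,140]],.024)[:,:2]
f2=least_squares(lambda c:np.hypot(*(qb-c[:2]).T)-c[2],[.5,.33,.1]);print('base',f2.x)
ctr=f.x[:2]
for n,uv,z in [('red',(208,87),.024),('pin',(217,88),.029),('notch',(333,98),.059),('white',(318,94),.059),('tabtop',(233,74.5),.089),('tabfoot',(233,80),.059),('blk',(282.5,83),.08),('mug',(400,30),0),('tray',(205,18),.123)]:
    p=px2z(C,[uv],z)[0,:2]; v=p-ctr; print(n,p.round(4),np.degrees(np.arctan2(v[1],v[0])).round(1),np.hypot(*v).round(4))
```

```text
Traceback (most recent call last):
ValueError: max() iterable argument is empty
```

Run:
```python
from h import *
from scipy.optimize import least_squares
s=np.load('w1p.npy');w=np.load('w1.npy')
C=cam('wrist',dict(position=s[:3],tool_rot=s[3:]))
i=w.astype(int);print(w[60,240],w[130,270])
m=((i[...,2]-i[...,0])>50).astype(np.uint8);m[170:]=0;m[:,:200]=0;m[:,360:]=0
c=max(cv2.findContours(m,0,1)[0],key=cv2.contourArea)
h=cv2.convexHull(c)[:,0];q=px2z(C,h,.059)[:,:2]
f=least_squares(lambda c:np.hypot(*(q-c[:2]).T)-c[2],[.5,.33,.075],loss='soft_l1',f_scale=.001);print('disc',f.x)
qb=px2z(C,[[205,87],[358,87],[281,6],[281,164],[232,35],[330,140]],.024)[:,:2]
f2=least_squares(lambda c:np.hypot(*(qb-c[:2]).T)-c[2],[.5,.33,.1]);print('base',f2.x)
ctr=f.x[:2]
for n,uv,z in [('red',(208,87),.024),('pin',(217,88),.029),('notch',(333,98),.059),('white',(318,94),.059),('tabtop',(233,74.5),.089),('tabfoot',(233,80),.059),('blk',(282.5,83),.08),('mug',(400,30),0),('tray',(205,18),.123)]:
    p=px2z(C,[uv],z)[0,:2]; v=p-ctr; print(n,p.round(4),np.degrees(np.arctan2(v[1],v[0])).round(1),np.hypot(*v).round(4))
```

```text
[106 146 208] [104 154 217]
disc [0.50584551 0.3305217  0.07436563]
base [0.5066541  0.33021266 0.10058998]
red [0.4067 0.3327] 178.8 0.0992
pin [0.4198 0.3308] 179.8 0.0861
notch [0.571  0.3158] -12.7 0.0668
white [0.5519 0.3206] -12.2 0.0472
tabtop [0.4499 0.3401] 170.3 0.0567
tabfoot [0.4457 0.3374] 173.5 0.0606
blk [0.5073 0.3314] 32.9 0.0017
mug [0.6704 0.4122] 26.4 0.1837
tray [0.4271 0.3919] 142.1 0.0999
```

>>> {"method": "drive_tool", "body": {
  "motion": [
    [[3.2, -2.2, 0], [0, 0, 0], -1],
    [[3.2, -2.2, 0], [0, 0, 0], -1],
    [[3.2, -2.3, 0], [0, 0, 0], -1],
    [[0, 0, 4], [0, 0, 0], -1],
    [[0, 0, 4], [0, 0, 0], -1],
    [[0, 0, 4], [0, 0, 0], -1],
    [[0, 0, 4], [0, 0, 0], -1],
    [[0, 0, 4], [0, 0, 0], -1],
    [[0, 0, 3], [0, 0, 0], -1],
    [[0, 0, 2], [0, 0, 0], -1],
    [[0, 0, 1], [0, 0, 0], -1],
    [[0, 0, 0], [0, 0, 0], -1]
  ]
}}

```text
time: 3.2
position: [0.4384, 0.3152, 0.1418]
tool_rot: [-2.223, -2.22, 0.002]
ft_force: [0.4, -0.7, 0.5]
grip_width: 0.008
grip_force: 0.0
```

```bash
cat > plan.py <<'E'
from h import *
ctr=np.array([.506,.329])
def fc(th,gap=0,rho=.063):
    t=np.radians(th);u=np.array([np.cos(t),np.sin(t)]);n=np.array([np.sin(t),-np.cos(t)])
    return ctr+rho*u-n*(.0035+.015*abs(n[0])+.0095*abs(n[1])+gap)
E
python3 - <<'E'
from plan import *
st=ctrl.get_state();print(st['position'],st['ft_force'])
p=st['position'][:2]
for th in [167.5]+list(range(160,20,-7)):
    q=fc(th);d=(q-p)*100;print(th,'tool x,y cm',d[[1,0]].round(2));p=q
E
```

```text
[0.43839782 0.31515357 0.14179189] [ 0.38949277 -0.67749732  0.46669486]
167.5 tool x,y cm [1.18 0.26]
160 tool x,y cm [ 0.71 -0.02]
153 tool x,y cm [0.68 0.05]
146 tool x,y cm [0.7  0.14]
139 tool x,y cm [0.7  0.23]
132 tool x,y cm [0.69 0.32]
125 tool x,y cm [0.67 0.42]
118 tool x,y cm [0.62 0.52]
111 tool x,y cm [0.57 0.62]
104 tool x,y cm [0.49 0.71]
97 tool x,y cm [0.39 0.79]
90 tool x,y cm [0.29 0.86]
83 tool x,y cm [0.19 0.68]
76 tool x,y cm [0.11 0.72]
69 tool x,y cm [0.03 0.76]
62 tool x,y cm [-0.07  0.78]
55 tool x,y cm [-0.18  0.79]
48 tool x,y cm [-0.29  0.78]
41 tool x,y cm [-0.41  0.75]
34 tool x,y cm [-0.52  0.71]
27 tool x,y cm [-0.63  0.64]
```

>>> {"method": "drive_tool", "body": {
  "motion": [
    [[0.6, 0.1, 0], [0, 0, 0], -1],
    [[0.6, 0.15, 0], [0, 0, 0], -1],
    [[0.7, 0, 0], [0, 0, 0], -1],
    [[0.7, 0.05, 0], [0, 0, 0], -1],
    [[0.7, 0.15, 0], [0, 0, 0], -1],
    [[0.7, 0.25, 0], [0, 0, 0], -1],
    [[0.7, 0.3, 0], [0, 0, 0], -1],
    [[0.65, 0.4, 0], [0, 0, 0], -1]
  ]
}}

```text
time: 4.2
position: [0.4519, 0.3701, 0.1421]
tool_rot: [-2.221, -2.222, 0.001]
ft_force: [-0.8, -2.0, 0.0]
grip_width: 0.005
grip_force: 1.0
```

Run:
```python
from plan import *
st=ctrl.get_state();print(st['position'],st['ft_force'],fc(125))
a=ctrl.get_image('scene');save(cv2.resize(a[205:305,190:310],None,fx=5,fy=5,interpolation=cv2.INTER_CUBIC),'c2.png')
```

```text
[0.45190242 0.37006273 0.14208448] [-0.83293607 -1.96688687  0.01422749] [0.45246896 0.36842596]
```

View pics/c2.png

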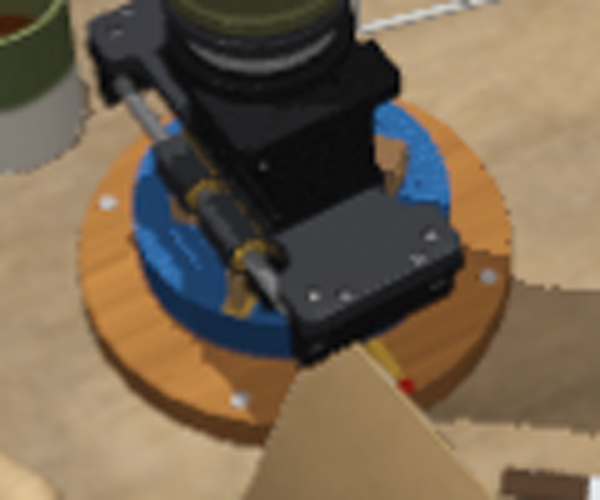

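The crop shows the tab moved to about (240,290) with the finger behind it, so the disc is turning and the force is about 2 N. I'll keep pushing.

>>> {"method": "drive_tool", "body": {
  "motion": [
    [[0.5, 0.55, 0], [0, 0, 0], -1],
    [[0.55, 0.6, 0], [0, 0, 0], -1],
    [[0.5, 0.7, 0], [0, 0, 0], -1],
    [[0.4, 0.8, 0], [0, 0, 0], -1],
    [[0.3, 0.85, 0], [0, 0, 0], -1],
    [[0.2, 0.7, 0], [0, 0, 0], -1],
    [[0.1, 0.7, 0], [0, 0, 0], -1],
    [[0, 0.75, 0], [0, 0, 0], -1],
    [[-0.1, 0.8, 0], [0, 0, 0], -1],
    [[-0.2, 0.8, 0], [0, 0, 0], -1],
    [[-0.3, 0.8, 0], [0, 0, 0], -1]
  ]
}}

```text
time: 5.62
position: [0.533, 0.3892, 0.1424]
tool_rot: [-2.221, -2.222, -0.001]
ft_force: [-2.7, 0.1, -0.1]
grip_width: 0.002
grip_force: 1.1
```

Run:
```python
from plan import *
st=ctrl.get_state();print(st['position'],st['ft_force'])
p=st['position'][:2]
for th in (48,41,34,27,20,14,9,5):
    q=fc(th);d=(q-p)*100;print(th,'tool x,y cm',d[[1,0]].round(2));p=q
```

```text
[0.53298349 0.38917153 0.14237123] [-2.65374838  0.12867379 -0.13597506]
48 tool x,y cm [ 0.07 -0.04]
41 tool x,y cm [-0.41  0.75]
34 tool x,y cm [-0.52  0.71]
27 tool x,y cm [-0.63  0.64]
20 tool x,y cm [-0.73  0.56]
14 tool x,y cm [-0.69  0.4 ]
9 tool x,y cm [-0.62  0.27]
5 tool x,y cm [-0.52  0.17]
```

>>> {"method": "drive_tool", "body": {
  "motion": [
    [[-0.4, 0.75, 0], [0, 0, 0], -1],
    [[-0.5, 0.7, 0], [0, 0, 0], -1],
    [[-0.6, 0.65, 0], [0, 0, 0], -1],
    [[-0.7, 0.55, 0], [0, 0, 0], -1],
    [[-0.65, 0.4, 0], [0, 0, 0], -1],
    [[-0.5, 0.2, 0], [0, 0, 0], -1],
    [[-0.3, 0.1, 0], [0, 0, 0], -1],
    [[0, 0, 0], [0, 0, 0], -1]
  ]
}}

```text
time: 6.62
position: [0.5664, 0.352, 0.1424]
tool_rot: [2.221, 2.22, 0.001]
ft_force: [-0.2, -0.1, -0.7]
grip_width: 0.005
grip_force: 0.2
```

Run:
```python
from plan import *
st=ctrl.get_state();print(st['position'],st['ft_force'],fc(8),fc(6),fc(0))
a=ctrl.get_image('scene');save(cv2.resize(a[205:305,190:310],None,fx=5,fy=5,interpolation=cv2.INTER_CUBIC),'c3.png')
```

```text
[0.56641283 0.35200498 0.14240676] [-0.19330462 -0.0815791  -0.74106302] [0.56629997 0.35261712] [0.56713756 0.35002166] [0.569 0.342]
```

View pics/c3.png

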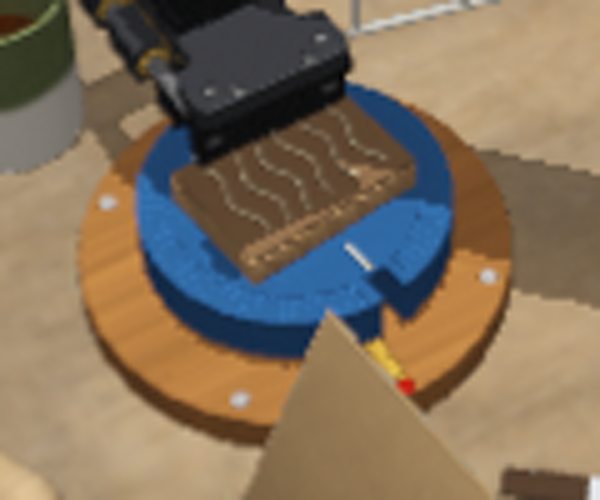

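The notch is now near crop (397,292), its white line runs from (347,245) to (370,270), and the pin is at (383,358). A few degrees remain, so I'll work out how many.

Run:
```python
from plan import *
C=cam('scene');cr=lambda P:np.array(P,float)/5+[190,205]-.4
c=np.array([.5040,.3268])
for n,uv in [('w1',(347,245)),('w2',(370,270)),('nl',(372,282)),('nr',(413,268)),('nR',(440,258)),('nbot',(385,303)),('n2',(408,292))]:
    p=px2z(C,cr([uv]),.059)[0,:2];v=p-c;print(n,p.round(4),np.degrees(np.arctan2(v[1],v[0])).round(1),np.hypot(*v).round(4))
for a in (176,179,182,185,188):
    t=np.radians(a);P=[[c[0]+r*np.cos(t),c[1]+r*np.sin(t),.059] for r in (.04,.06,.075)]
    print(a,((proj(C,P)-[190,205]+.4)*5).round(0).tolist())
```

```text
w1 [0.4652 0.3214] -172.0 0.0391
w2 [0.4473 0.3201] -173.2 0.0571
nl [0.441  0.3229] -176.5 0.0631
nr [0.4376 0.3028] -160.1 0.0706
nR [0.4357 0.2892] -151.1 0.0779
nbot [0.4277 0.3243] -178.1 0.0763
n2 [0.4273 0.3121] -169.2 0.0781
176 [[333.0, 254.0], [353.0, 285.0], [369.0, 308.0]]
179 [[337.0, 252.0], [359.0, 282.0], [376.0, 305.0]]
182 [[341.0, 251.0], [365.0, 279.0], [384.0, 301.0]]
185 [[345.0, 248.0], [371.0, 276.0], [391.0, 297.0]]
188 [[348.0, 246.0], [376.0, 272.0], [397.0, 292.0]]
```

>>> {"method": "drive_tool", "body": {
  "motion": [
    [[-0.3, 0.1, 0], [0, 0, 0], -1],
    [[-0.3, 0.1, 0], [0, 0, 0], -1],
    [[-0.2, 0.05, 0], [0, 0, 0], -1],
    [[-0.2, 0, 0], [0, 0, 0], -1],
    [[0, 0, 0], [0, 0, 0], -1],
    [[0.6, 0, 0], [0, 0, 0], -1],
    [[0.5, 0, -3], [0, 0, 0], -1],
    [[0, 0, -5], [0, 0, 0], -1],
    [[0, 0, -5], [0, 0, 0], -1],
    [[-3, -1, -5], [0, 0, 0], -1],
    [[-4, -2, -5], [0, 0, 0], -1]
  ]
}}

```text
time: 8.05
position: [0.5402, 0.2854, 0.3705]
tool_rot: [2.22, 2.221, 0.001]
ft_force: [0.4, -0.9, 1.1]
grip_width: 0.006
grip_force: 0.0
```

>>> {"method": "drive_tool", "body": {
  "motion": [
    [[-4, -3, -3], [0, 0, 0], -1],
    [[-1.5, 0, 0], [0, 0, 0], -1],
    [[0, 0, 0], [0, 0, 0], -1],
    [[0, 0, 0], [0, 0, 0], -1]
  ]
}}

```text
time: 8.55
position: [0.5099, 0.2321, 0.397]
tool_rot: [-2.219, -2.222, 0.003]
ft_force: [-0.0, -1.1, -0.6]
grip_width: 0.004
grip_force: 0.0
```

Run:
```python
from plan import *
st=ctrl.get_state();w=ctrl.get_image('wrist');np.save('w4.npy',w)
np.save('w4p.npy',np.r_[st['position'],st['tool_rot']])
C=cam('wrist',st);print(st['position'],st['ft_force'])
u,v=proj(C,[[.506,.329,.059]])[0].astype(int);x0=max(u-90,0);y0=max(v-70,0);print(u,v,x0,y0)
save(cv2.resize(w[y0:y0+140,x0:x0+180],None,fx=4,fy=4,interpolation=cv2.INTER_CUBIC),'c4.png')
```

```text
[0.50991722 0.23212766 0.39701061] [-0.01499607 -1.06011064 -0.61123512]
278 97 188 27
```

View pics/c4.png

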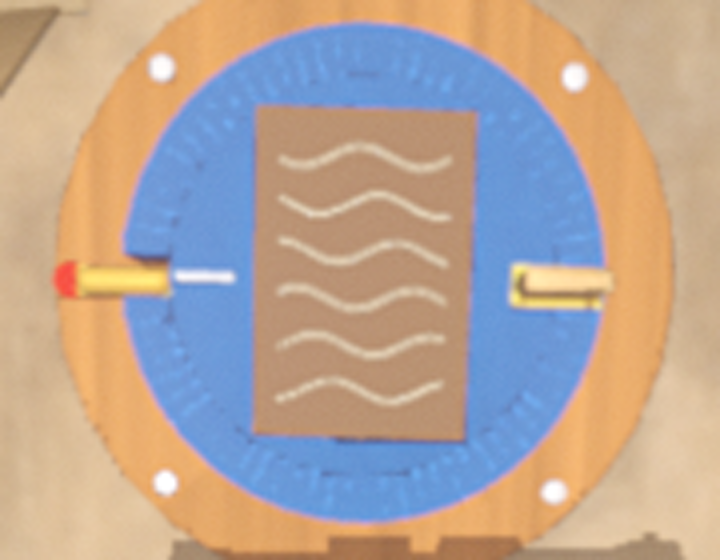

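The wrist crop shows the notch around the pin. The white line runs (175,276) to (233,277), the pin's centreline is at y≈280 and the red dot at (66,280). The tab is opposite at (560,283). I'll check the remaining angle numerically.

Run:
```python
from plan import *
s=np.load('w4p.npy');C=cam('wrist',dict(position=s[:3],tool_rot=s[3:]))
cr=lambda P:(np.array(P,float)+.5)/4+[188,27]-.5
w=lambda P,z:px2z(C,cr(P),z)[:,:2]
a=lambda v:np.degrees(np.arctan2(v[1],v[0])).round(2)
b=w([(257,107),(477,112),(464,440),(253,433)],.08);print('block centre',b.mean(0),'axis',a(b[1]-b[0]),a(b[2]-b[3]),a(b[0]-b[3])-90,a(b[1]-b[2])-90)
d=w([(365,22),(367,522),(122,275),(604,275)],.059);print('disc c',d[2:,0].mean(),d[:2,1].mean());cd=np.array([d[2:,0].mean(),d[:2,1].mean()])
sc=w([(161,68),(574,76),(553,491),(165,482)],.024);print('screws c',sc.mean(0))
bl=w([(57,280),(674,280)],.024);print('base cx',bl[:,0].mean())
print('white',a(w([(175,276)],.059)[0]-cd),a(w([(233,277)],.059)[0]-cd),'pin',a(w([(90,280)],.028)[0]-cd),a(w([(155,280)],.029)[0]-cd),a(w([(66,280)],.024)[0]-cd))
print('tool shift to block',(cd-s[:2])[::-1]*100)
```

```text
block centre [0.50610614 0.32925956] axis -1.19 -1.8 -1.7000000000000028 -1.4200000000000017
disc c 0.5059342804530862 0.3296012050758592
screws c [0.50564776 0.33068897]
base cx 0.5063673350408238
white 178.66 178.59 pin 178.44 178.12 178.39
tool shift to block [ 9.74735405 -0.39829348]
```

The notch is within about 0.3° of the pin. Now I'll move over the block's centre, descend and press.

>>> {"method": "drive_tool", "body": {
  "motion": [
    [[3.2, -0.1, 0], [0, 0, 0], -1],
    [[3.3, -0.1, 0], [0, 0, 0], -1],
    [[3.25, -0.2, 0], [0, 0, 0], -1],
    [[0, 0, 5], [0, 0, 0], -1],
    [[0, 0, 5], [0, 0, 0], -1],
    [[0, 0, 5], [0, 0, 0], -1],
    [[0, 0, 4], [0, 0, 0], -1],
    [[0, 0, 3], [0, 0, 0], -1],
    [[0, 0, 1.5], [0, 0, 0], -1],
    [[0, 0, 0.7], [0, 0, 0], -1],
    [[0, 0, 0], [0, 0, 0], -1]
  ]
}}

```text
time: 9.98
position: [0.5061, 0.3292, 0.1571]
tool_rot: [-2.221, -2.222, -0.001]
ft_force: [-0.1, 0.7, 0.3]
grip_width: 0.002
grip_force: 0.0
```

>>> {"method": "drive_tool", "body": {
  "motion": [
    [[0, 0, 0.3], [0, 0, 0], -1],
    [[0, 0, 0.2], [0, 0, 0], -1],
    [[0, 0, 0.2], [0, 0, 0], -1],
    [[0, 0, 0.2], [0, 0, 0], -1]
  ]
}}

```text
time: 10.48
position: [0.506, 0.3288, 0.1486]
tool_rot: [2.221, 2.221, 0.001]
ft_force: [-1.6, -0.8, 6.3]
grip_width: 0.005
grip_force: 3.3
```

>>> {"method": "drive_tool", "body": {
  "motion": [
    [[0, 0, 0.15], [0, 0, 0], -1],
    [[0, 0, 0.15], [0, 0, 0], -1],
    [[0, 0, 0.15], [0, 0, 0], -1]
  ]
}}

```text
time: 10.85
position: [0.5061, 0.3288, 0.1445]
tool_rot: [2.221, 2.221, 0.001]
ft_force: [-2.4, -1.9, 7.0]
grip_width: 0.005
grip_force: 3.3
```

>>> {"method": "drive_tool", "body": {
  "motion": [
    [[0, 0, 0.1], [0, 0, 0], -1],
    [[0, 0, 0.1], [0, 0, 0], -1],
    [[0, 0, 0], [0, 0, 0], -1]
  ]
}}

```text
time: 11.22
position: [0.5061, 0.3288, 0.1424]
tool_rot: [2.221, 2.221, 0.001]
ft_force: [-1.5, -0.6, 5.9]
grip_width: 0.003
grip_force: 2.8
```

>>> {"method": "drive_tool", "body": {
  "motion": [
    [[0, 0, 0.1], [0, 0, 0], -1],
    [[0, 0, 0.1], [0, 0, 0], -1],
    [[0, 0, 0], [0, 0, 0], -1]
  ]
}}

```text
time: 11.6
position: [0.506, 0.3288, 0.1422]
tool_rot: [2.221, 2.221, 0.001]
ft_force: [-4.7, -3.4, 15.3]
grip_width: -0.001
grip_force: 7.6
```

It bottomed out: force is rising with no more travel. One more small press, then release and look.

>>> {"method": "drive_tool", "body": {
  "motion": [
    [[0, 0, 0.1], [0, 0, 0], -1],
    [[0, 0, 0], [0, 0, 0], -1],
    [[0, 0, -0.4], [0, 0, 0], -1],
    [[0, 0, -0.5], [0, 0, 0], -1],
    [[0, 0, -3], [0, 0, 0], -1],
    [[0, 0, -5], [0, 0, 0], -1],
    [[0, 0, -5], [0, 0, 0], -1],
    [[0, 0, -5], [0, 0, 0], -1],
    [[-4, 0, -5], [0, 0, 0], -1],
    [[-5, 0, -2], [0, 0, 0], -1],
    [[0, 0, 0], [0, 0, 0], -1]
  ]
}}

```text
time: 12.98
position: [0.5078, 0.2353, 0.3986]
tool_rot: [2.227, 2.21, 0.005]
ft_force: [0.2, 0.5, -0.4]
grip_width: 0.006
grip_force: 0.0
```

Run:
```python
from plan import *
st=ctrl.get_state();w=ctrl.get_image('wrist');a=ctrl.get_image('scene')
C=cam('wrist',st);print(st['position'],st['ft_force'])
u,v=proj(C,[[.506,.329,.052]])[0].astype(int);x0=max(u-70,0);y0=max(v-75,0)
A=cv2.resize(w[y0:y0+150,x0:x0+140],(392,420),interpolation=cv2.INTER_CUBIC)
B=cv2.resize(a[210:300,200:285],(397,420),interpolation=cv2.INTER_CUBIC)
save(np.hstack([A,B]),'c5.png')
```

```text
[0.50776737 0.23531166 0.39861046] [ 0.20958951  0.4970335  -0.38211521]
```

View pics/c5.png

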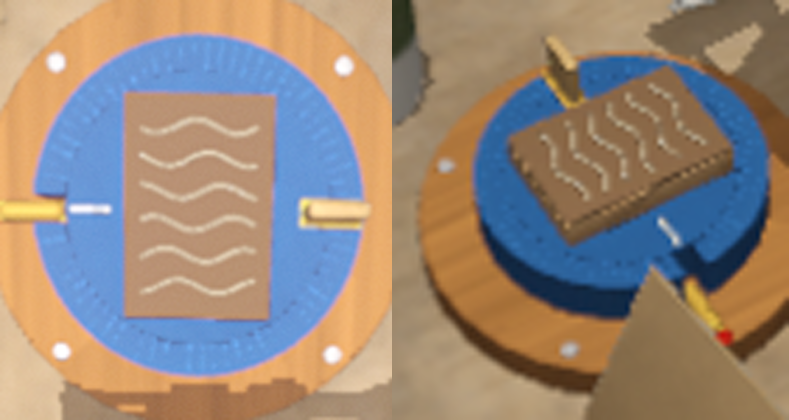

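The picture shows the notch over the pin at (60,210), with the disc flat. The press travelled about 7 mm, from roughly 0.149–0.150 to 0.1422, before the hard stop. Landing on the pin would have stopped it after 1.5 mm, so the disc is seated.

```bash
python3 -c "
from bench import ctrl
print(ctrl.close_job())"
```

```text
the job is handed in; nothing more can be done
None
```

The disc was turned about 169° by its tab until the notch stood over the pin, then pressed about 7 mm down to a hard stop, released and handed in at about 13 s; no verdict came back.

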